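# Release the lift-lock drawbar behind its interlocked levers

### The job

Release the vehicle-lift lock unit on the bench: push the isolator lever (the one with the round upright knob) all the way round to its stop, which frees the release lever (the one with the crossbar), and push that all the way round to its stop as well. Then pick up the hooked rod, catch the pull eye under the unit's ledge with it and draw the drawbar fully out; the eye and drawbar are to be moved with the hook only, never with the gripper. Last, unhook and gently lay the hook flat on the open bench, clear of the unit and its eye, leaving both levers turned, the drawbar out and the other things where they are.

Things in the scene. Friction and masses are not known exactly. Their poses are not given: they have to be found in the camera images.
- lock_unit: Blue steel unit fixed to the bench. Origin: on the bench under the middle of its deck's front edge; x into the unit (away from the robot, small yaw), y left, z up. Deck: level plate 200 mm deep, 300 wide, underside 85, top 95 mm up. Its front 70 mm overhang as a ledge, open in front and at the sides; side walls at y = +/-145 mm from x = 70, a bulkhead at x = 125, a 6 mm foot plate from x = 35 mm.
- isolator_pivot (a point): Vertical axis of the isolator lever at its handle's mid-height (121 mm above the bench); unit frame x = 70, y = +55 mm. Below the handle, 97 to 107 mm above the bench, its cam sector (60 mm radius) turns with it.
- isolator (a joint): Isolator turn, rad, growing counter-clockwise from above: starts 0 to 0.12, stops at 0 and 1.30, stays where left (friction 0.12 N m). Handle: dark bar 16 mm wide, 111 to 131 mm above the bench, reaching 95 mm from the pivot, pointing 105 deg counter-clockwise from the unit's x (left) at 0, 180 deg (to the robot) at 1.30. A steel cam under it blocks the release lever until past about 0.9.
- isolator_knob (a point): Point on the isolator handle 85 mm from its pivot, at the handle's mid-height, under its upright black round knob (24 mm in diameter, top 147 mm above the bench).
- release_pivot (a point): Vertical axis of the release lever, at the height of the middle of its handle (121 mm above the bench); in the unit's frame x = 70, y = -55 mm.
- release (a joint): Release lever turn, rad, growing counter-clockwise from above: starts 0 to 0.08, stops at 0 and 1.134, stays where left (friction 0.12 N m); jams at about 0.25 while the isolator is unset. Handle: bar 16 mm wide, 111 to 131 mm above the bench, pointing 185 deg counter-clockwise from the unit's x (to the robot) at 0, 250 deg (right) at 1.134. The drawbar stays locked until past about 0.8.
- release_crossbar (a point): Point on the release handle 85 mm from its pivot, at the handle's mid-height, beside its black crossbar (44 mm across the handle, 18 mm along it, same height as the bar, reaching to 99 mm from the pivot).
- drawbar: Drawbar; origin: centre of its pull eye, a steel ring upright in the unit's x-z plane, hole along the unit's y, 40 mm across, ring 56 mm outside, 8 mm bar, shank at +x. Axes as the unit's. Shut, it is at x = 35, y = 0, z = 45 mm in the unit's frame, hidden from above by the ledge; fully out (stop) at x = -45 mm. Slides along x, about 4 N friction, stays. 70 mm free on both sides up to x = 90 mm.
- pull_hook: Hooked rod flat on the bench, left or right. Black handle 90 mm long (x), 26 wide (y), 36 high; origin: centre of its underside. x along the rod to the hook, y to the side the prong points to, z up. An 8 mm rod runs along x, 18 mm above the underside, to the bend at x = 150 mm, where a 43 mm prong of 8 mm turns level to +y, slightly back. 0.25 kg. A straight bar with a like handle is not it.
- hook_grip (a point): Middle of the hook's handle, 18 mm above its underside.
- hook_bend (a point): The bend of the hook: x = 150, y = 0, z = 18 mm in the hook's frame.
- hook_tip (a point): End of the hook's prong: x = 142, y = 42, z = 18 mm in the hook's frame.
- pry_bar: Straight bar with a handle like the hook's and a flat tip, 155 mm from the handle's centre; bystander. Origin under the handle's centre.
- wrench: Steel wrench 180 mm long, about 10 mm thick, lying across the bench in front of the unit; origin: centre of its underside; bystander.
- socket: Small steel socket, 28 mm in diameter, 40 mm high, standing on the unit's deck to the right of the release pivot (outside the handles' sweep); bystander.
- oil_filter: White oil filter, 72 mm in diameter, 90 mm high, standing to the left of the unit; bystander.
- spray_can: Can, 64 mm in diameter, 180 mm high, standing to the right of the unit; bystander.
- bearing: Steel bearing ring, 72 mm in diameter, 20 mm high, lying at the right; bystander.
There are look-alikes about, which are no part of the job. What is shaped like the pull_hook but green is not meant.

How it is judged:
On the way, in this order (a step that is already met when the one before it is completed fails the run):
1. the isolator lever is turned to its stop (past 1.17 rad) (value of joint isolator above 1.17 rad), for 0.1 s.
2. then the release lever is turned to its stop (past 1.0 rad) (value of joint release above 1 rad), for 0.1 s.
3. then the hook's prong is through the pull eye (y of hook_tip in the frame of drawbar above 0.004 m and y of hook_bend in the frame of drawbar below -0.002 m and x of hook_tip in the frame of drawbar between -0.024 and 0.024 m and z of hook_tip in the frame of drawbar between -0.022 and 0.022 m), for 0.1 s.
4. then the drawbar is drawn fully out (70 of its 80 mm or more) (x of drawbar in the frame of lock_unit below -0.035 m), for 0.1 s.
At the end, for the whole second after the job is handed in: Isolator past 1.12 rad, release past 0.95 rad, drawbar out over 68 of 80 mm; hook still and flat on the bench (handle centre under 24 mm, bend and tip under 30 mm high), bend and tip over 50 mm from the eye, touching neither unit, drawbar, straight bar nor wrench (value of joint isolator above 1.12 rad and value of joint release above 0.95 rad and x of drawbar in the frame of lock_unit below -0.033 m and height (world z) of hook_grip below 0.024 m and height (world z) of each of hook_tip, hook_bend below 0.03 m and horizontal distance between each of hook_tip, hook_bend and drawbar above 0.05 m and linear speed of pull_hook below 0.02 m/s and contact force between pull_hook and lock_unit below 0.2 N and contact force between pull_hook and drawbar below 0.2 N and contact force between pull_hook and pry_bar below 0.2 N and contact force between pull_hook and wrench below 0.2 N).
It fails at once if the gripper or arm pushes the drawbar or its eye itself (contact force between any of the fingers, the arm and drawbar above 1 N).
It fails at once if the hook is dropped from more than about 30 mm or thrown (linear speed of pull_hook above 0.75 m/s and contact force between the fingers and pull_hook below 0.1 N).
It fails at once if a bystander is shifted by more than 40 mm (distance of any of pry_bar, wrench, socket, oil_filter, spray_can, bearing from where it was at the start of the episode above 0.04 m).
It also fails if it takes over 72 s, if anything falls off the work surface, if the arm or the gripper's body presses on something with over 40 N, if the wrist force passes 120 N, or if a joint passes its speed limit or range.

### The arm

A 6-joint arm with a two-finger parallel gripper is mounted at the origin on the work surface. World frame = base frame: x ahead of the robot, y to its left, z up, the work surface at z = 0. Lengths are in m, angles in rad, forces in N, time in s.
With the tool pointing down it reaches from about 0.325 to 0.9 m from the base axis. Payload 6.1 kg.
Tool frame: the origin (TCP) lies midway between the tips of the shut fingers; the grasp point (between the pads) lies 19 mm behind it; z points along the fingers, y is the direction in which the jaws open and shut (so a half turn about z gives the same grasp; the last joint's range is limited). The gripper opens to 87 mm and grips with 3 to 60 N. Pads are 19 mm wide; open, the fingers measure 117 mm over their backs; the gripper's body (75 mm by 190 mm) begins 51 mm behind the grasp point.
Start: joints at [-1.473, 0.22, 1.526, -0, 1.395, -0.126], TCP at [0.139, -0.609, 0.223] pointing down, gripper open.
Joint ranges: [-2.98, 2.98], [-0.91, 2.08], [0.09, 2.57], [-1.24, 4.39], [0.2, 2.65], [-2.68, 2.68]. Speed limits (rad/s): [2.57, 2.57, 3.01, 3.14, 3.14, 3.14].

### API

Orientations are given as a unit quaternion [x, y, z, w].
In Python, from bench import get_state, capture, finish_job, spot_in gives the robot as it stands.
- The arm moves only by the tool servo_tool, never from a script. Its argument "plan" is a list of rows, each a list of 3 entries, a list of its own where there are three numbers: the shift along the tool's x, y, z in m, then the turn, a rotation vector about the tool's x, y, z in degrees, then the finger opening in m, from 0 to 0.087. A call has 1 to 20 rows; each row is the pose to reach, as a shift and turn from the pose commanded when the call began, along the tool's axes at that moment; what a row does not reach only later rows make up. A row lasts 1/12 s, in which the tool goes at most 41.7 mm and 7.16 degrees, less where a joint would pass 70% of its speed; a pose out of reach is approached as far as the arm can. A call with a gripper value outside its range is refused whole. The fingers move at their own pace and stop on an object; "force" is the grip in N (left out, the last holds). Time passes only in rows, so rows that repeat a pose let the fingers close. It gives the time, the measured TCP pose, the force and the opening at its end, in the units of the state.
- get_state(): the state, without advancing time (a new reading comes with each control period).
- capture(name): name is "scene" or "top"; returns a dict with "img" (384x512x3 uint8, blue, green, red), "depth" (384x512 float32, m along the optical axis (not along the pixel's ray), 0 where there is no reading), "fov_y" (degrees; the focal length in pixels is half the picture's height over the tangent of half this angle, whatever the lens; pixels are square), "cx", "cy" (the principal point, pixels), "view" (4x4, takes a point from world to camera coordinates). Camera axes: x right, y down, z forward; pixel columns grow to the right and rows downward; lengths in m; the calibration is good to about 2 mm. A picture is of the moment at which its call begins.
- finish_job(): hands the job in, once; it reports no verdict.
Trained networks look in a picture, given as the dict that the camera call returned (one of the last four; its "shot" number tells which), for a name from the list of things; names that differ only in an ending like _2 or _b are one class to them, and where a whole thing is asked for, a point or a joint stands for the part that bears it (a point fixed in the world has none). Each returns a list of dicts, best first, with "score" (0 to 1); they miss things now and then, are a little off and sometimes report something else, mostly with a low value. They report only what shows in the picture. A call takes as long as a camera call. They do not tell look-alikes from the thing itself.
- spot_in(picture, thing): "point" ([x, y, z] in m, in world coordinates, good to about 4 mm: the middle of the surface that is visible of it).
The state is a dict: "time": time; "joint_pos": joint angles; "joint_vel": joint speeds; "tau": joint torques, N m; "tool_pos": TCP position; "eef_rot": TCP orientation; "force": force on the tool from outside, world axes, zero at the start; "ft_torque": the same for the moment, N m; "opening": opening from 0.0 (shut) to 1.0 (fully open).
Only numpy, scipy, OpenCV 4.12 (cv2) and the standard library are available. Lean on these libraries where they do the work, as an engineer would, in place of code of your own. Each camera call takes 0.05 s, during which the arm holds its last target.

## Working session

There is one attempt and no reset: what is moved stays moved. The work goes in short steps, Python scripts to look and compute and a tool call to move; the robot and the scene stay as the last step left them, time stands still between calls to the robot, and variables do not carry over. Pictures are saved under pics/ and viewed, and the job is handed in when it is done.

Besides the shell and the picture viewer there is one more tool, called after ">>>" as name(argument=value, ...), one argument or row to a line, values as JSON. servo_tool: Moves the arm, as the interface text tells. Its arguments: {"type":"object","properties":{"plan":{"type":"array"},"force":{"type":"number"}},"required":["plan"]}

```bash
mkdir -p pics; ls; python3 - <<'E'
from bench import *
import cv2,pickle,numpy as np
print(get_state())
for n in("scene","top"):
    c=capture(n); pickle.dump(c,open(n+".pkl","wb"))
    cv2.imwrite(f"pics/{n}0.png",cv2.resize(c["img"],None,fx=1.5,fy=1.5))
    print(n,c["fov_y"],c["cx"],c["cy"],np.round(c["view"],3).tolist())
    for t in["lock_unit","isolator_knob","release_crossbar","pull_hook","pry_bar","wrench","drawbar","hook_bend","socket","oil_filter","spray_can","bearing"]:
        r=spot_in(c,t); print(t,[(np.round(d["point"],3).tolist(),round(d["score"],2)) for d in r[:3]])
E
```

```text
pics
{'time': 0.0, 'joint_pos': array([-1.47310837e+00,  2.21228237e-01,  1.52762177e+00, -4.30798182e-05,
        1.39469355e+00, -1.26107324e-01]), 'joint_vel': array([ 0.0019802 ,  0.00045167,  0.00114553,  0.00011954, -0.00023378,
       -0.00082674]), 'tau': array([ 6.99376014e-04, -4.94615579e+01, -3.87375283e+01,  6.99837855e-02,
        5.73809375e-02, -1.45789631e-04]), 'tool_pos': array([ 0.13862334, -0.60879054,  0.22143031]), 'eef_rot': array([ 9.93745092e-01,  1.11667993e-01, -7.34051888e-06, -9.75656560e-04]), 'force': array([-0.29178776, -0.69044704,  0.30558298]), 'ft_torque': array([ 0.01372895, -0.01444051, -0.012291  ]), 'opening': 0.9998005467601531}
scene 57.00547555118343 256.34591581837867 195.36665133458467 [[0.568, 0.823, 0.003, -0.233], [0.548, -0.375, -0.747, -0.227], [-0.614, 0.426, -0.664, 1.292], [0.0, 0.0, 0.0, 1.0]]
lock_unit [([0.802, 0.009, 0.095], 0.87)]
isolator_knob [([0.706, 0.08, 0.111], 0.97)]
release_crossbar [([0.71, -0.026, 0.124], 0.88)]
pull_hook [([0.463, -0.276, 0.026], 0.6), ([0.223, -0.253, 0.026], 0.56)]
pry_bar [([0.403, 0.305, 0.021
[... 736 characters left out ...]
ob [([0.695, 0.092, 0.109], 0.8), ([0.698, -0.022, 0.132], 0.48)]
release_crossbar [([0.696, -0.021, 0.132], 0.9), ([0.437, -0.268, 0.04], 0.53), ([0.646, -0.367, 0.174], 0.42)]
pull_hook [([0.44, -0.266, 0.035], 0.9), ([0.212, -0.251, 0.035], 0.66)]
pry_bar [([0.4, 0.311, 0.037], 0.64)]
wrench [([0.424, 0.027, 0.006], 0.8), ([0.858, 0.066, 0.051], 0.56)]
drawbar []
hook_bend [([0.211, -0.254, 0.034], 0.84), ([0.441, -0.268, 0.038], 0.81), ([0.424, 0.028, 0.008], 0.63)]
socket [([0.764, 0.05, 0.091], 0.67)]
oil_filter [([0.666, 0.334, 0.085], 0.64), ([0.757, 0.045, 0.09], 0.19)]
spray_can [([0.646, -0.366, 0.171], 0.75), ([0.424, 0.025, 0.008], 0.68)]
bearing [([0.512, -0.456, 0.016], 0.52)]
```

View pics/scene0.png

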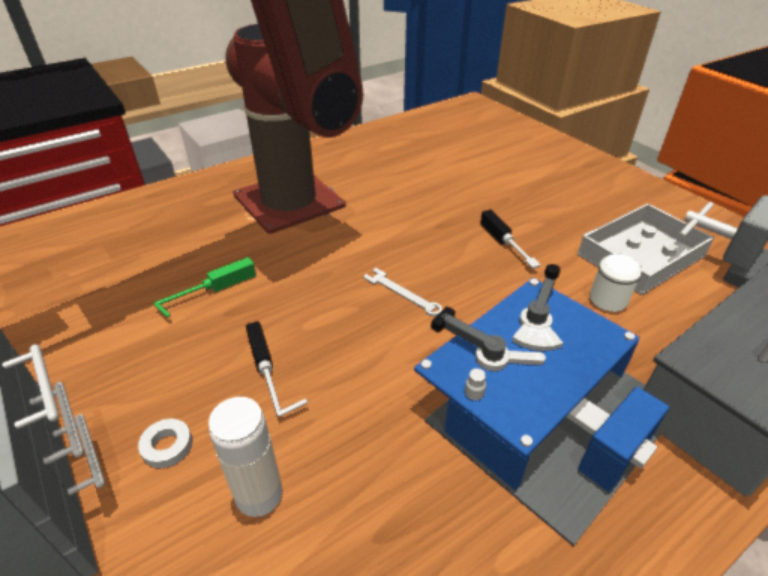

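View pics/top0.png

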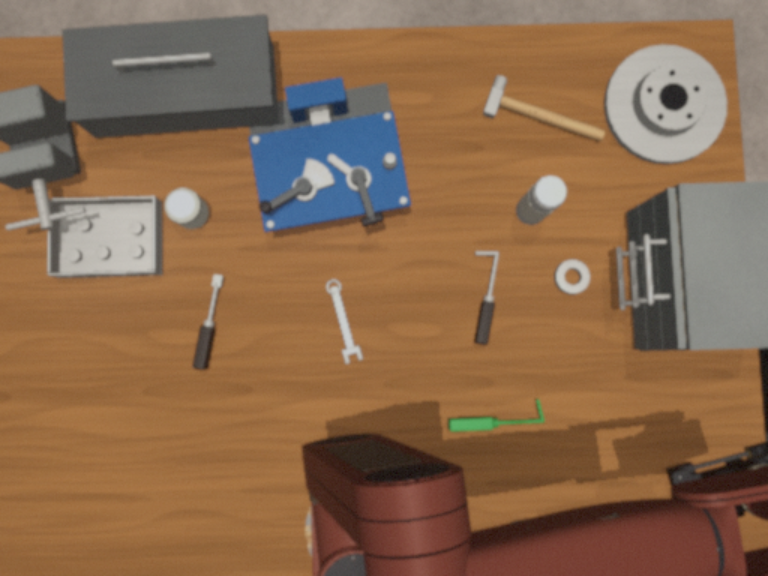

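The hook candidates in the top view are the black-handled bar with a side prong (handle 485,322, prong 487,254), the green one (470,424, a look-alike) and the straight black-handled bar (203,345, no prong). I choose the first. Next I'll crop it closely and measure it along with the unit.

```bash
cat > h.py <<'E'
import numpy as np,cv2,pickle
from bench import *
def cloud(c):
    h,w=c["depth"].shape; f=h/2/np.tan(np.radians(c["fov_y"])/2)
    v,u=np.mgrid[:h,:w]; d=c["depth"]
    P=np.stack([(u-c["cx"])/f*d,(v-c["cy"])/f*d,d],-1)
    V=np.array(c["view"]); return (P-V[:3,3])@V[:3,:3]
def proj(c,p):
    V=np.array(c["view"]); q=V[:3,:3]@np.asarray(p)+V[:3,3]; h=c["img"].shape[0]; f=h/2/np.tan(np.radians(c["fov_y"])/2)
    return np.array([q[0]/q[2]*f+c["cx"],q[1]/q[2]*f+c["cy"]])
def onplane(c,uv,z):
    V=np.array(c["view"]);R=V[:3,:3];h=c["img"].shape[0]; f=h/2/np.tan(np.radians(c["fov_y"])/2)
    o=-R.T@V[:3,3]; uv=np.atleast_2d(uv).astype(float)
    r=np.c_[(uv[:,0]-c["cx"])/f,(uv[:,1]-c["cy"])/f,np.ones(len(uv))]@R
    return o+r*((z-o[2])/r[:,2])[:,None]
E
python3 - <<'E'
from h import *
for n in("top","scene"):
    c=pickle.load(open(n+".pkl","rb")); P=cloud(c); im=c["img"].astype(int)
    hsv=cv2.cvtColor(c["img"],cv2.COLOR_BGR2HSV)
    # deck
    blue=(hsv[...,0]>95)&(hsv[...,0]<130)&(hsv[...,1]>120)
    m=blue&(abs(P[...,2]-.095)<.012)&(P[...,0]>.55)&(P[...,0]<.95)&(abs(P[...,1]-.03)<.25)
    print(n,"deck z",np.median(P[m][:,2]))
    k,l,st,_=cv2.connectedComponentsWithStats(m.astype(np.uint8)); b=1+np.argmax(st[1:,4]); mm=l==b
    ys,xs=np.nonzero(mm); Q=onplane(c,np.c_[xs,ys],.095)
    r=cv2.minAreaRect(Q[:,:2].astype(np.float32)); print(r, cv2.boxPoints(r).round(4).tolist())
    # handles on deck height
    m=(abs(P[...,2]-.131)<.006)&(P[...,0]>.6)&(P[...,0]<.9)&(abs(P[...,1]-.03)<.2)
    k,l,st,_=cv2.connectedComponentsWithStats(m.astype(np.uint8))
    for i in range(1,k):
        if st[i,4]>15:
            q=P[l==i]; print("handle",st[i,4],q.mean(0).round(4),q.min(0).round(3),q.max(0).round(3))
    # hook
    reg=(P[...,0]>.35)&(P[...,0]<.6)&(P[...,1]<-.15)&(P[...,1]>-.37)
    hd=reg&(P[...,2]>.028)&(P[...,2]<.05); q=P[hd]
    r=cv2.minAreaRect(q[:,:2].astype(np.float32)); print("hook handle",r,q[:,2].max())
    rod=reg&(P[...,2]>.012)&(P[...,2]<.028); q=P[rod]
    v,u=np.nonzero(rod); print("rod n",len(q),q.min(0).round(3),q.max(0).round(3))
    u0,v0=proj(c,[.47,-.265,.02]).astype(int); cr=c["img"][v0-60:v0+60,u0-60:u0+60]
    cv2.imwrite(f"pics/hook_{n}.png",cv2.resize(cr,None,fx=5,fy=5,interpolation=2)); print("crop",u0-60,v0-60)
    u0,v0=proj(c,[.74,.03,.1]).astype(int); cr=c["img"][v0-70:v0+70,u0-80:u0+80]
    cv2.imwrite(f"pics/unit_{n}.png",cv2.resize(cr,None,fx=5,fy=5/1.2 and 5,interpolation=2)[:600]); print("crop",u0-80,v0-70)
E
```

```text
top deck z 0.09562021788655861
((0.7339636087417603, 0.04281984269618988), (0.1965932697057724, 0.293315589427948), 8.469586372375488) [[0.6151000261306763, 0.17339999973773956], [0.65829998254776, -0.11670000106096268], [0.8528000116348267, -0.08780000358819962], [0.8095999956130981, 0.20239999890327454]]
handle 358 [0.8776 0.1894 0.1328] [0.854 0.15  0.127] [0.9   0.228 0.137]
handle 38 [ 0.7449 -0.0776  0.1336] [ 0.735 -0.089  0.125] [ 0.754 -0.068  0.137]
handle 290 [ 0.6683 -0.0283  0.1313] [ 0.615 -0.062  0.125] [0.73  0.    0.137]
handle 206 [0.6845 0.1141 0.1311] [0.65  0.077 0.125] [0.713 0.157 0.137]
hook handle ((0.4729345142841339, -0.27227866649627686), (0.035192012786865234, 0.19246448576450348), 85.45613861083984) 0.04452663094523618
rod n 146 [ 0.377 -0.306  0.014] [ 0.573 -0.247  0.028]
crop 260 139
crop 143 40
scene deck z 0.09461785519831646
((0.7352482080459595, 0.03821064531803131), (0.19977439939975739, 0.3046471178531647), 8.860958099365234) [[0.613099992275238, 0.17329999804496765], [0.6600000262260437, -0.12770000100135803], [0.8574000000953674, -0.09690000116825104], [0.8105000257492065, 0.20409999787807465]]
handle 252 [0.6828 0.114  0.1305] [0.647 0.077 0.125] [0.71  0.171 0.137]
handle 446 [ 0.672  -0.029   0.1301] [ 0.615 -0.063  0.125] [0.727 0.    0.133]
handle 646 [0.8778 0.1872 0.1315] [0.853 0.148 0.125] [0.9   0.23  0.135]
handle 104 [ 0.745  -0.0805  0.1328] [ 0.733 -0.09   0.125] [ 0.754 -0.069  0.137]
hook handle ((0.4276370406150818, -0.2702022194862366), (0.026007743552327156, 0.10215086489915848), 77.1976547241211) 0.0388250817607794
rod n 247 [ 0.391 -0.305  0.013] [ 0.573 -0.256  0.028]
crop 121 181
crop 271 167
```

View pics/hook_top.png

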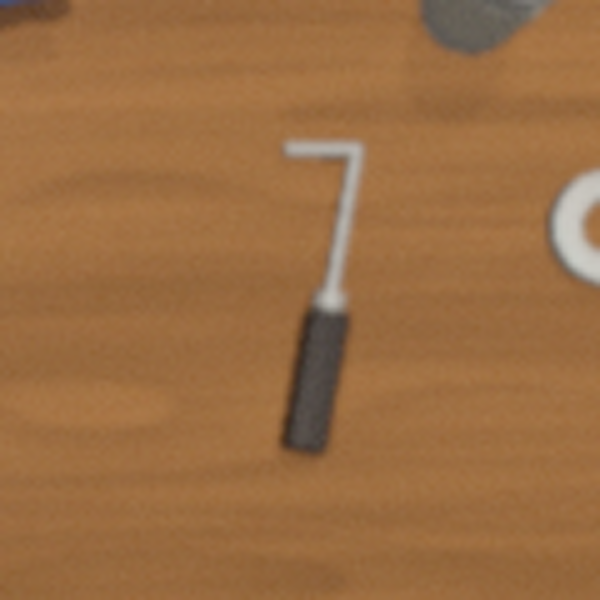

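View pics/unit_top.png

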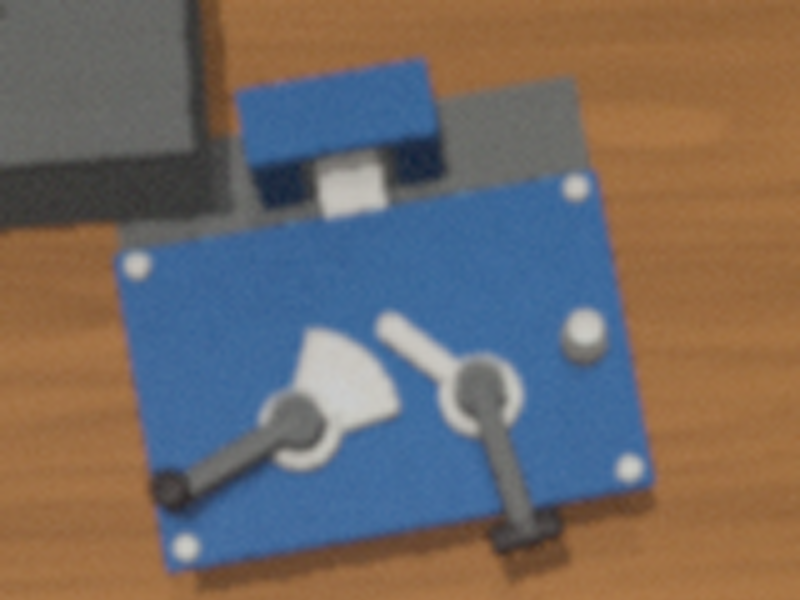

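The crop shows the black handle, steel rod and prong pointing left (+y), prong tip at about (318,169) in the top picture. It's the pull_hook: not green and not straight. The unit crop shows four deck screws and both hubs, which I'll use to refine the unit pose.

```bash
python3 - <<'E'
from h import *
c=pickle.load(open("top.pkl","rb"))
px=lambda L,o:np.array(L)/5+np.array(o)-.4
S=onplane(c,px([(136,265),(575,188),(629,468),(186,548)],(143,40)),.097)
print("screws",S.round(4).tolist(),S.mean(0).round(4)); 
for a,b in((1,0),(2,3)): d=S[b]-S[a]; print(np.degrees(np.arctan2(-d[0],d[1])),np.hypot(*d[:2]))
for a,b in((3,0),(2,1)): d=S[b]-S[a]; print(np.degrees(np.arctan2(d[1],d[0])),np.hypot(*d[:2]))
H=onplane(c,px([(297,420),(480,388)],(143,40)),.133); print("hubs",H.round(4).tolist())
K=onplane(c,px([(171,488)],(143,40)),.147); X=onplane(c,px([(527,530)],(143,40)),.131); print("knob",K,"xbar",X)
hk=onplane(c,px([(287,149),(359,149),(331,300)],(260,139)),.018); print("tip,bend,ferrule",hk.round(4).tolist())
hh=onplane(c,px([(305,447),(329,308)],(260,139)),.036); print("handle ends",hh.round(4).tolist())
s=pickle.load(open("scene.pkl","rb"))
import numpy as np
cr=s["img"][225:290,150:215];cv2.imwrite("pics/hs.png",cv2.resize(cr,None,fx=9,fy=9,interpolation=2))
cr=s["img"][180:310,270:430];cv2.imwrite("pics/us.png",cv2.resize(cr,None,fx=4.6,fy=4.6,interpolation=2))
E
```

```text
screws [[0.8021, 0.1908, 0.097], [0.8428, -0.0769, 0.097], [0.6685, -0.1041, 0.097], [0.6273, 0.1633, 0.097]] [0.7352 0.0433 0.097 ]
8.642653517660811 0.2707909801496337
8.770846172425902 0.2705214778632331
8.956236425535465 0.17697892172956284
8.869544206001413 0.17637239409101457
hubs [[0.6945, 0.0917, 0.133], [0.7107, -0.0162, 0.133]]
knob [[0.65289972 0.1641181  0.147     ]] xbar [[ 0.62556421 -0.04145221  0.131     ]]
tip,bend,ferrule [[0.5689, -0.258, 0.018], [0.5675, -0.3036, 0.018], [0.4722, -0.2817, 0.018]]
handle ends [[0.3801, -0.2585, 0.036], [0.4658, -0.2772, 0.036]]
```

View pics/us.png

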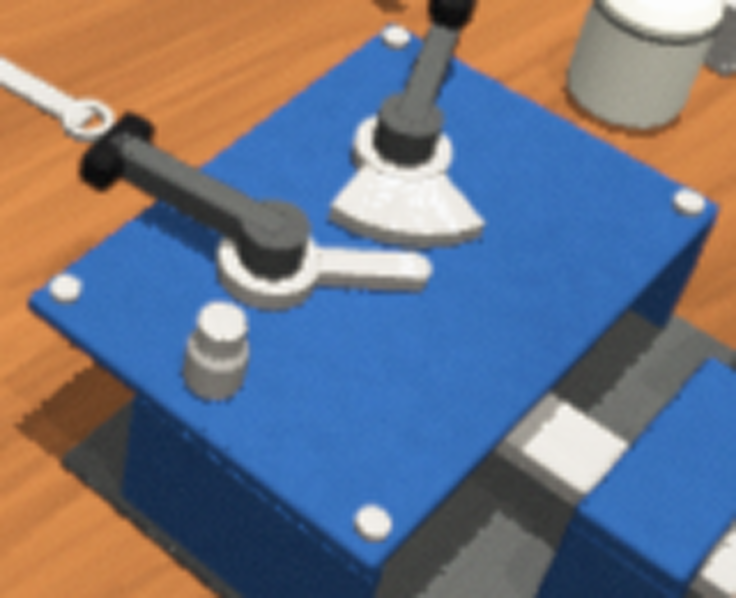

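View pics/hs.png

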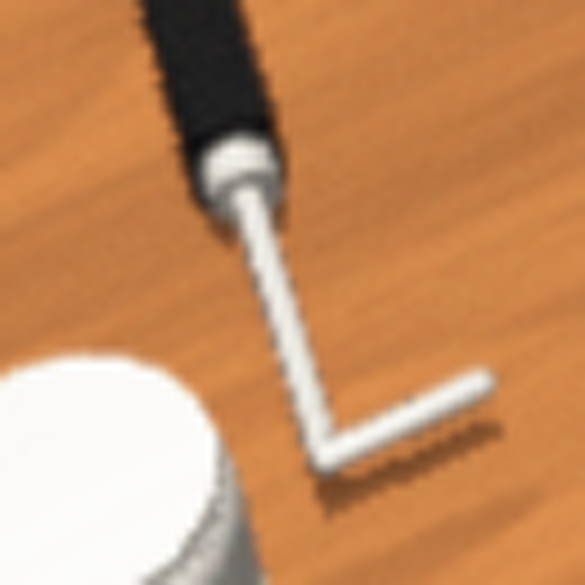

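```bash
python3 - <<'E'
from h import *
s=pickle.load(open("scene.pkl","rb"))
q=lambda L,k,o:np.array(L)/k+np.array(o)-.4
S=onplane(s,q([(396,36),(690,203),(373,522),(66,288)],4.6,(270,180)),.097); print(S.mean(0).round(4))
print(S.round(4).tolist())
H=onplane(s,q([(411,112),(276,230)],4.6,(270,180)),.133);print("hubs",H.round(4).tolist())
print("knob",onplane(s,q([(452,2)],4.6,(270,180)),.147)," xbar",onplane(s,q([(118,150)],4.6,(270,180)),.131))
print("tip,bend,ferr",onplane(s,q([(483,378),(322,455),(240,170)],9,(150,225)),.018).round(4).tolist())
E
```

```text
[0.7311 0.0454 0.097 ]
[[0.6229, 0.166, 0.097], [0.7982, 0.1921, 0.097], [0.8387, -0.0747, 0.097], [0.6646, -0.1017, 0.097]]
hubs [[0.6946, 0.0916, 0.133], [0.7154, -0.0202, 0.133]]
knob [[0.65617101 0.15960239 0.147     ]]  xbar [[ 0.63109251 -0.04564603  0.131     ]]
tip,bend,ferr [[0.5656, -0.2569, 0.018], [0.5637, -0.3018, 0.018], [0.4655, -0.2786, 0.018]]
```

```bash
cat >> h.py <<'E'
from scipy.spatial.transform import Rotation as R_
def rows(wps,st=None):
    st=st or get_state(); R=R_.from_quat(st["eef_rot"]).as_matrix(); p=st["tool_pos"]
    th0=np.degrees(np.arctan2(R[1,0],R[0,0])); print("TCP",p.round(4),"th",round(th0,2),"zaxis",R[:,2].round(3),"F",st["force"].round(1),"open",round(st["opening"],3),"t",st["time"])
    for w in wps:
        s=R.T@(np.array(w[:3])-p); a=-(w[3]-th0) if len(w)>3 else 0
        print([round(float(v),3) for v in s],"turn z",round(a,1))
O=np.array([.6345,.0275]);YAW=8.8
def U(x,y,z):
    a=np.radians(YAW);return np.array([O[0]+x*np.cos(a)-y*np.sin(a),O[1]+x*np.sin(a)+y*np.cos(a),z])
def arc(piv,r,off,phi,z):
    a=np.radians(phi);d=np.array([np.cos(a),np.sin(a)]);t=np.array([-d[1],d[0]])
    return np.r_[piv+r*d-off*t,z]
E
python3 - <<'E'
from h import *
rows([(.1386,-.6088,.26),(.7036,.1612,.26)])
E
```

```text
TCP [ 0.1387 -0.6094  0.2225] th 12.82 zaxis [ 0. -0. -1.] F [0.3 0.1 0.1] open 0.998 t 1.3
[0.0, -0.001, -0.037] turn z 0
[0.722, -0.626, -0.037] turn z 0
```

>>> servo_tool(
  plan=[
    [[0,0,-0.037],[0,0,0],0.0],
    [[0.036,-0.031,-0.037],[0,0,0],0.0],
    [[0.072,-0.062,-0.037],[0,0,0],0.0],
    [[0.108,-0.094,-0.037],[0,0,0],0.0],
    [[0.144,-0.125,-0.037],[0,0,0],0.0],
    [[0.18,-0.156,-0.037],[0,0,0],0.0],
    [[0.216,-0.187,-0.037],[0,0,0],0.0],
    [[0.252,-0.218,-0.037],[0,0,0],0.0],
    [[0.288,-0.25,-0.037],[0,0,0],0.0],
    [[0.324,-0.281,-0.037],[0,0,0],0.0],
    [[0.36,-0.312,-0.037],[0,0,0],0.0],
    [[0.396,-0.343,-0.037],[0,0,0],0.0],
    [[0.432,-0.374,-0.037],[0,0,0],0.0],
    [[0.468,-0.406,-0.037],[0,0,0],0.0],
    [[0.504,-0.437,-0.037],[0,0,0],0.0],
    [[0.54,-0.468,-0.037],[0,0,0],0.0],
    [[0.576,-0.5,-0.037],[0,0,0],0.0],
    [[0.612,-0.53,-0.037],[0,0,0],0.0],
    [[0.648,-0.562,-0.037],[0,0,0],0.0],
    [[0.684,-0.593,-0.037],[0,0,0],0.0],
  ],
  force=30,
)

```text
time: 2.97
tool_pos: [0.6078, 0.0311, 0.2597]
eef_rot: [0.994, 0.112, 0.0, 0.0]
force: [1.0, -0.8, 0.0]
opening: 0.002
```

```bash
python3 - <<'E'
from h import *
piv=np.array([.6953,.0925])
rows([(.7036,.1612,.26),(.7036,.1612,.114)]+[tuple(arc(piv,.055,.022,p,.114)) for p in (120,128,136,144,152,160,168,176,182,187)])
E
```

```text
TCP [0.6078 0.0311 0.2597] th 12.84 zaxis [ 0. -0. -1.] F [ 1.  -0.8  0. ] open 0.002 t 2.9667
[0.122, -0.106, -0.0] turn z 0
[0.122, -0.106, 0.146] turn z 0
[0.104, -0.1, 0.146] turn z 0
[0.095, -0.1, 0.146] turn z 0
[0.087, -0.099, 0.146] turn z 0
[0.079, -0.096, 0.146] turn z 0
[0.072, -0.093, 0.146] turn z 0
[0.065, -0.089, 0.146] turn z 0
[0.058, -0.084, 0.146] turn z 0
[0.053, -0.077, 0.146] turn z 0
[0.049, -0.072, 0.146] turn z 0
[0.046, -0.068, 0.146] turn z 0
```

>>> servo_tool(
  plan=[
    [[0.03,-0.027,0],[0,0,0],0.0],
    [[0.06,-0.053,0],[0,0,0],0.0],
    [[0.09,-0.08,0],[0,0,0],0.0],
    [[0.12,-0.106,0],[0,0,0],0.0],
    [[0.12,-0.106,0],[0,0,0],0.0],
    [[0.12,-0.106,0],[0,0,0],0.0],
  ],
)

```text
time: 3.47
tool_pos: [0.7004, 0.161, 0.2573]
eef_rot: [0.994, 0.113, -0.001, 0.0]
force: [0.2, -1.1, -0.3]
opening: 0.006
```

```bash
python3 - <<'E'
from h import *
piv=np.array([.6953,.0925])
rows([(.7036,.1612,.26),(.7036,.1612,.114)]+[tuple(arc(piv,.055,.022,p,.114)) for p in (120,128,136,144,152,160,168,176,182,187)])
E
```

```text
TCP [0.7004 0.161  0.2573] th 13.0 zaxis [-0.003 -0.    -1.   ] F [ 0.2 -1.1 -0.3] open 0.006 t 3.4667
[0.003, 0.001, -0.003] turn z 0
[0.004, 0.001, 0.143] turn z 0
[-0.015, 0.007, 0.143] turn z 0
[-0.023, 0.007, 0.143] turn z 0
[-0.031, 0.008, 0.143] turn z 0
[-0.039, 0.01, 0.143] turn z 0
[-0.047, 0.013, 0.143] turn z 0
[-0.054, 0.017, 0.143] turn z 0
[-0.06, 0.022, 0.143] turn z 0
[-0.066, 0.029, 0.143] turn z 0
[-0.07, 0.034, 0.143] turn z 0
[-0.072, 0.038, 0.143] turn z 0
```

>>> servo_tool(
  plan=[
    [[0.003,0.001,0.03],[0,0,0],0.0],
    [[0.004,0.001,0.06],[0,0,0],0.0],
    [[0.004,0.001,0.09],[0,0,0],0.0],
    [[0.004,0.001,0.115],[0,0,0],0.0],
    [[0.004,0.001,0.135],[0,0,0],0.0],
    [[0.004,0.001,0.142],[0,0,0],0.0],
    [[0.004,0.001,0.142],[0,0,0],0.0],
    [[0.004,0.001,0.142],[0,0,0],0.0],
  ],
)

```text
time: 4.13
tool_pos: [0.7048, 0.1581, 0.1188]
eef_rot: [0.994, 0.111, 0.001, 0.0]
force: [-1.0, 0.7, 0.6]
opening: 0.005
```

```bash
python3 - <<'E'
from h import *
piv=np.array([.6953,.0925])
rows([(.7036,.1612,.26),(.7036,.1612,.114)]+[tuple(arc(piv,.055,.022,p,.114)) for p in (120,128,136,144,152,160,168,176,182,187)])
c=capture("scene"); cv2.imwrite("pics/a1.png",cv2.resize(c["img"][120:320,220:460],None,fx=3,fy=3))
E
```

```text
TCP [0.7048 0.1581 0.1188] th 12.77 zaxis [ 0.001 -0.    -1.   ] F [-1.   0.7  0.6] open 0.005 t 4.1333
[-0.0, -0.003, -0.141] turn z 0
[-0.0, -0.003, 0.005] turn z 0
[-0.019, 0.003, 0.005] turn z 0
[-0.027, 0.003, 0.005] turn z 0
[-0.035, 0.004, 0.005] turn z 0
[-0.043, 0.006, 0.005] turn z 0
[-0.051, 0.009, 0.005] turn z 0
[-0.058, 0.014, 0.005] turn z 0
[-0.064, 0.019, 0.005] turn z 0
[-0.07, 0.025, 0.005] turn z 0
[-0.074, 0.03, 0.005] turn z 0
[-0.076, 0.034, 0.005] turn z 0
```

View pics/a1.png

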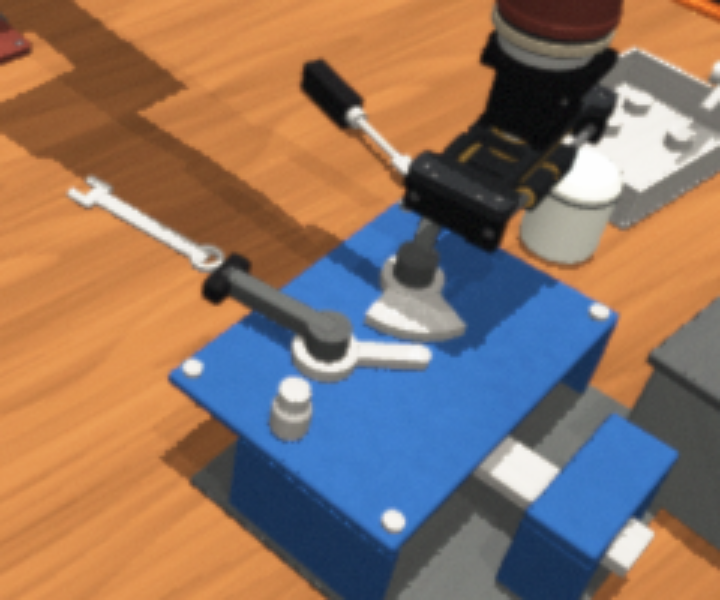

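The closed fingers stand behind (far-left of) the isolator handle at about (455,210), clear of the cam. Now I'll push along the arc.

>>> servo_tool(
  plan=[
    [[0,-0.003,0.004],[0,0,0],0.0],
    [[-0.01,0,0.005],[0,0,0],0.0],
    [[-0.019,0.003,0.005],[0,0,0],0.0],
    [[-0.023,0.003,0.005],[0,0,0],0.0],
    [[-0.027,0.003,0.005],[0,0,0],0.0],
    [[-0.031,0.003,0.005],[0,0,0],0.0],
    [[-0.035,0.004,0.005],[0,0,0],0.0],
    [[-0.039,0.005,0.005],[0,0,0],0.0],
    [[-0.043,0.006,0.005],[0,0,0],0.0],
    [[-0.047,0.007,0.005],[0,0,0],0.0],
    [[-0.051,0.009,0.005],[0,0,0],0.0],
    [[-0.055,0.011,0.005],[0,0,0],0.0],
    [[-0.058,0.014,0.005],[0,0,0],0.0],
    [[-0.061,0.016,0.005],[0,0,0],0.0],
    [[-0.064,0.019,0.005],[0,0,0],0.0],
    [[-0.067,0.022,0.005],[0,0,0],0.0],
    [[-0.07,0.025,0.005],[0,0,0],0.0],
    [[-0.074,0.03,0.005],[0,0,0],0.0],
    [[-0.076,0.034,0.005],[0,0,0],0.0],
    [[-0.076,0.034,0.005],[0,0,0],0.0],
  ],
)

```text
time: 5.85
tool_pos: [0.6373, 0.1077, 0.1123]
eef_rot: [0.994, 0.111, -0.001, 0.0]
force: [-0.5, -0.4, 0.7]
opening: 0.009
```

```bash
python3 - <<'E'
from h import *
piv=np.array([.6953,.0925])
rows([tuple(arc(piv,.055,.022,p,.114)) for p in (187,190)])
c=capture("top"); cv2.imwrite("pics/a2.png",cv2.resize(c["img"][40:180,140:300],None,fx=4.2,fy=4.2))
c=capture("scene"); cv2.imwrite("pics/a2s.png",cv2.resize(c["img"][160:320,250:450],None,fx=3.5,fy=3.5))
E
```

```text
TCP [0.6373 0.1077 0.1123] th 12.78 zaxis [-0.001 -0.001 -1.   ] F [-0.5 -0.4  0.7] open 0.009 t 5.85
[0.001, 0.0, -0.002] turn z 0
[-0.001, 0.003, -0.002] turn z 0
```

View pics/a2.png

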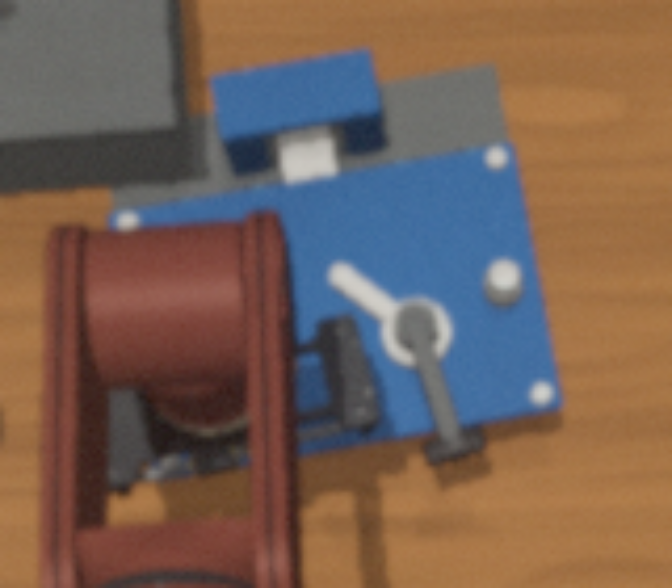

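View pics/a2s.png

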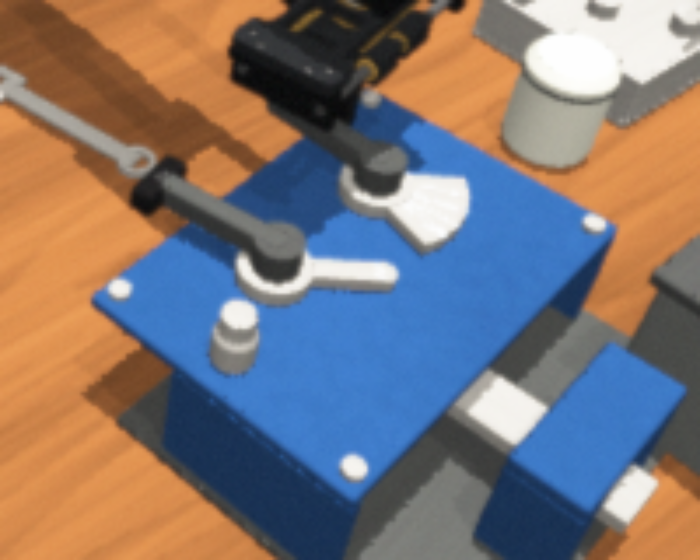

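The isolator handle now points to the robot (hub 380,160, bar to 300,115). I'll press a little further to confirm the stop by force.

>>> servo_tool(
  plan=[
    [[0,0.002,-0.002],[0,0,0],0.0],
    [[0,0.004,-0.002],[0,0,0],0.0],
    [[0,0.004,-0.002],[0,0,0],0.0],
  ],
)

```text
time: 6.2
tool_pos: [0.6384, 0.1049, 0.1144]
eef_rot: [0.994, 0.112, -0.001, -0.0]
force: [-1.8, 0.9, 0.1]
opening: 0.004
```

>>> servo_tool(
  plan=[
    [[0,0.002,0],[0,0,0],0.0],
    [[-0.001,0.004,0],[0,0,0],0.0],
    [[-0.001,0.004,0],[0,0,0],0.0],
    [[-0.001,0.004,0],[0,0,0],0.0],
  ],
)

```text
time: 6.53
tool_pos: [0.6385, 0.1039, 0.1144]
eef_rot: [0.994, 0.112, 0.0, -0.002]
force: [-1.7, 10.7, -1.0]
opening: 0.004
```

```bash
python3 - <<'E'
from h import *
piv=np.array([.7121,-.0161])
rows([(.6385,.116,.114),(.6385,.116,.18),(.643,.0086,.18),(.643,.0086,.114)]+[tuple(arc(piv,.058,.022,p,.114)) for p in (198,206,214,222,230,238,246,252,257)])
E
```

```text
TCP [0.6385 0.1039 0.1144] th 12.85 zaxis [-0.     0.005 -1.   ] F [-1.7 10.7 -1. ] open 0.004 t 6.5333
[0.003, -0.012, 0.0] turn z 0
[0.003, -0.012, -0.066] turn z 0
[-0.017, 0.094, -0.066] turn z 0
[-0.017, 0.094, -0.0] turn z 0
[-0.015, 0.117, -0.0] turn z 0
[-0.016, 0.125, -0.0] turn z 0
[-0.017, 0.134, -0.0] turn z 0
[-0.016, 0.142, -0.0] turn z 0
[-0.014, 0.151, -0.0] turn z 0
[-0.011, 0.159, -0.0] turn z 0
[-0.007, 0.167, -0.0] turn z 0
[-0.004, 0.172, -0.0] turn z 0
[-0.0, 0.176, -0.0] turn z 0
```

>>> servo_tool(
  plan=[
    [[0.002,-0.016,0],[0,0,0],0.0],
    [[0.003,-0.018,-0.03],[0,0,0],0.0],
    [[0.003,-0.018,-0.066],[0,0,0],0.0],
    [[-0.002,0.01,-0.066],[0,0,0],0.0],
    [[-0.01,0.045,-0.066],[0,0,0],0.0],
    [[-0.015,0.08,-0.066],[0,0,0],0.0],
    [[-0.017,0.091,-0.066],[0,0,0],0.0],
    [[-0.017,0.091,-0.04],[0,0,0],0.0],
    [[-0.017,0.091,-0.01],[0,0,0],0.0],
    [[-0.017,0.091,0],[0,0,0],0.0],
    [[-0.017,0.091,0],[0,0,0],0.0],
    [[-0.017,0.091,0],[0,0,0],0.0],
  ],
)

```text
time: 7.53
tool_pos: [0.642, 0.0086, 0.1143]
eef_rot: [0.994, 0.112, -0.001, -0.0]
force: [0.8, 0.5, -0.1]
opening: 0.001
```

```bash
python3 - <<'E'
from h import *
piv=np.array([.7121,-.0161])
rows([(.643,.0086,.114)]+[tuple(arc(piv,.058,.022,p,.114)) for p in (198,206,214,222,230,238,246,252,257)])
c=capture("scene"); cv2.imwrite("pics/a3s.png",cv2.resize(c["img"][160:320,250:450],None,fx=3.5,fy=3.5))
E
```

```text
TCP [0.642  0.0086 0.1143] th 12.85 zaxis [-0.001  0.    -1.   ] F [ 0.8  0.5 -0.1] open 0.001 t 7.5333
[0.001, 0.0, 0.0] turn z 0
[0.003, 0.023, 0.0] turn z 0
[0.001, 0.031, 0.0] turn z 0
[0.001, 0.04, 0.0] turn z 0
[0.001, 0.049, 0.0] turn z 0
[0.003, 0.057, 0.0] turn z 0
[0.006, 0.065, 0.0] turn z 0
[0.01, 0.073, 0.0] turn z 0
[0.014, 0.078, 0.0] turn z 0
[0.018, 0.082, 0.0] turn z 0
```

View pics/a3s.png

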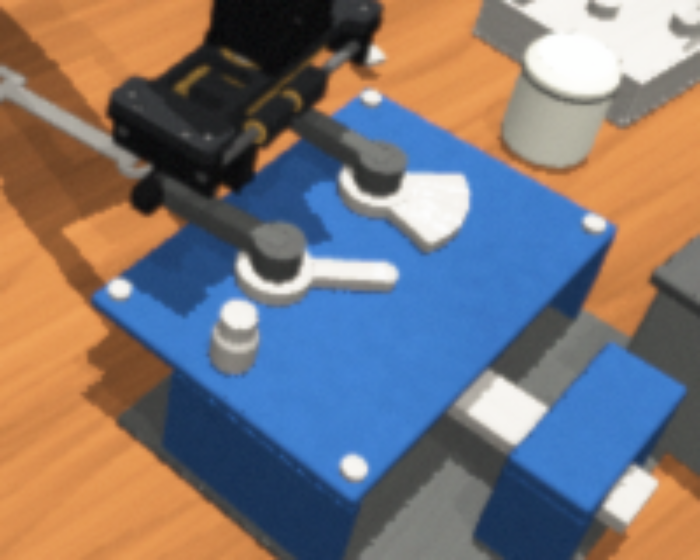

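The fingers are between the two handles at about (240,180). Next I'll push the release lever to the right.

>>> servo_tool(
  plan=[
    [[0.002,0.012,0],[0,0,0],0.0],
    [[0.003,0.02,0],[0,0,0],0.0],
    [[0.002,0.026,0],[0,0,0],0.0],
    [[0.001,0.031,0],[0,0,0],0.0],
    [[0.001,0.036,0],[0,0,0],0.0],
    [[0.001,0.04,0],[0,0,0],0.0],
    [[0.001,0.045,0],[0,0,0],0.0],
    [[0.001,0.049,0],[0,0,0],0.0],
    [[0.002,0.053,0],[0,0,0],0.0],
    [[0.003,0.057,0],[0,0,0],0.0],
    [[0.005,0.061,0],[0,0,0],0.0],
    [[0.006,0.065,0],[0,0,0],0.0],
    [[0.008,0.069,0],[0,0,0],0.0],
    [[0.01,0.073,0],[0,0,0],0.0],
    [[0.012,0.076,0],[0,0,0],0.0],
    [[0.014,0.078,0],[0,0,0],0.0],
    [[0.018,0.082,0],[0,0,0],0.0],
    [[0.02,0.083,0],[0,0,0],0.0],
    [[0.02,0.083,0],[0,0,0],0.0],
  ],
)

```text
time: 9.17
tool_pos: [0.6781, -0.0675, 0.1142]
eef_rot: [0.994, 0.112, -0.003, -0.001]
force: [-12.2, 4.6, 5.9]
opening: 0.01
```

```bash
python3 - <<'E'
from h import *
rows([])
c=capture("scene"); cv2.imwrite("pics/a4s.png",cv2.resize(c["img"][160:320,250:450],None,fx=3.5,fy=3.5))
E
```

```text
TCP [ 0.6781 -0.0675  0.1142] th 12.83 zaxis [-0.007  0.002 -1.   ] F [-12.2   4.6   5.9] open 0.01 t 9.1667
```

View pics/a4s.png

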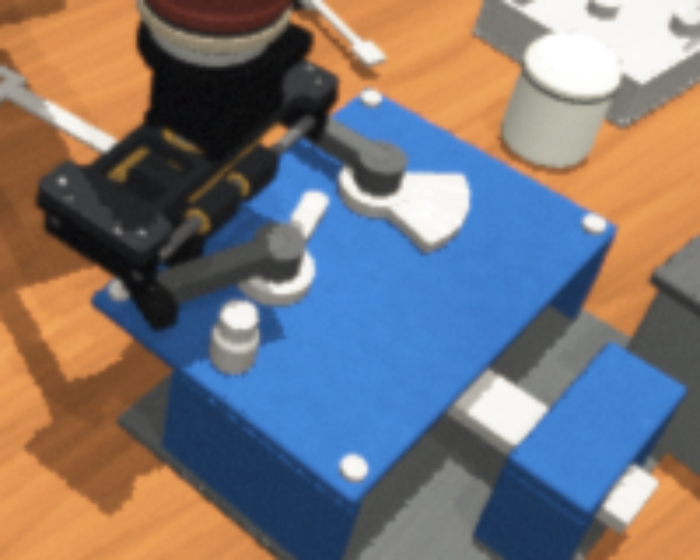

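The wrist force of 12 N along -x says the release is at its stop, and its handle now points right. I'll retreat, check, and go over the hook.

```bash
python3 - <<'E'
from h import *
rows([(.655,-.06,.114),(.655,-.06,.2),(.42,-.2685,.2,-12.9)])
E
```

```text
TCP [ 0.6781 -0.0675  0.1142] th 12.84 zaxis [-0.006  0.001 -1.   ] F [-10.4   4.6   5.9] open 0.006 t 9.2167
[-0.021, -0.012, 0.0] turn z 0
[-0.021, -0.013, -0.086] turn z 0
[-0.297, 0.138, -0.084] turn z 25.7
```

>>> servo_tool(
  plan=[
    [[-0.015,-0.008,0],[0,0,0],0.0],
    [[-0.025,-0.013,0],[0,0,0],0.0],
    [[-0.025,-0.013,-0.03],[0,0,0],0.0],
    [[-0.025,-0.013,-0.06],[0,0,0],0.0],
    [[-0.025,-0.013,-0.086],[0,0,0],0.0],
    [[-0.06,0.006,-0.086],[0,0,5],0.0],
    [[-0.094,0.025,-0.086],[0,0,10],0.0],
    [[-0.128,0.044,-0.086],[0,0,15],0.02],
    [[-0.162,0.063,-0.086],[0,0,20],0.04],
    [[-0.196,0.082,-0.086],[0,0,25],0.06],
    [[-0.23,0.101,-0.086],[0,0,25.7],0.06],
    [[-0.264,0.12,-0.086],[0,0,25.7],0.06],
    [[-0.297,0.138,-0.086],[0,0,25.7],0.06],
    [[-0.297,0.138,-0.086],[0,0,25.7],0.06],
    [[-0.297,0.138,-0.086],[0,0,25.7],0.06],
  ],
)

```text
time: 10.47
tool_pos: [0.4206, -0.271, 0.2014]
eef_rot: [0.993, -0.114, 0.001, 0.001]
force: [0.2, -0.5, 1.0]
opening: 0.534
```

```bash
python3 - <<'E'
from h import *
rows([(.42,-.2685,.1,-12.9),(.42,-.2685,.006,-12.9)])
c=capture("top"); cv2.imwrite("pics/b1.png",cv2.resize(c["img"][60:280,140:400],None,fx=3,fy=2.7))
c=capture("scene"); cv2.imwrite("pics/b1s.png",cv2.resize(c["img"][130:340,130:450],None,fx=2.5,fy=2.5))
E
```

```text
TCP [ 0.4206 -0.271   0.2014] th -13.13 zaxis [ 0.001 -0.002 -1.   ] F [ 0.2 -0.5  1. ] open 0.534 t 10.4667
[-0.001, -0.002, 0.101] turn z -0.2
[-0.001, -0.003, 0.195] turn z -0.2
```

View pics/b1.png

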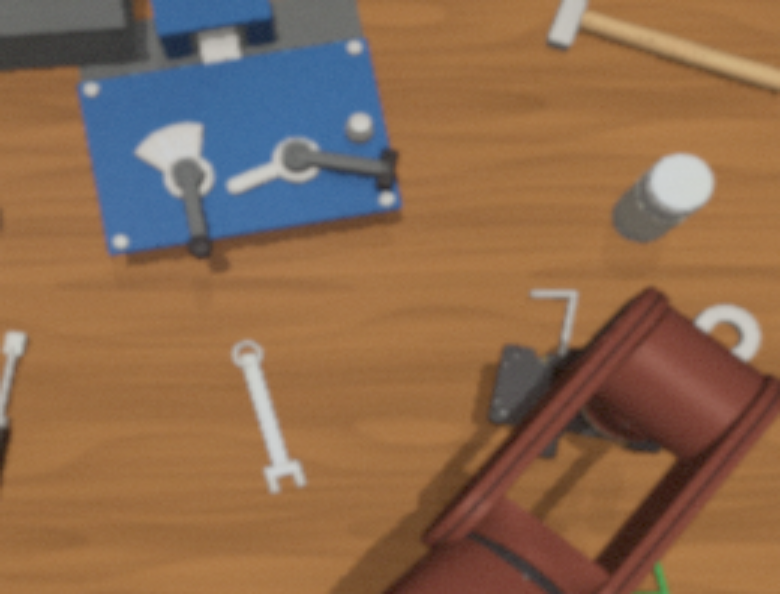

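View pics/b1s.png

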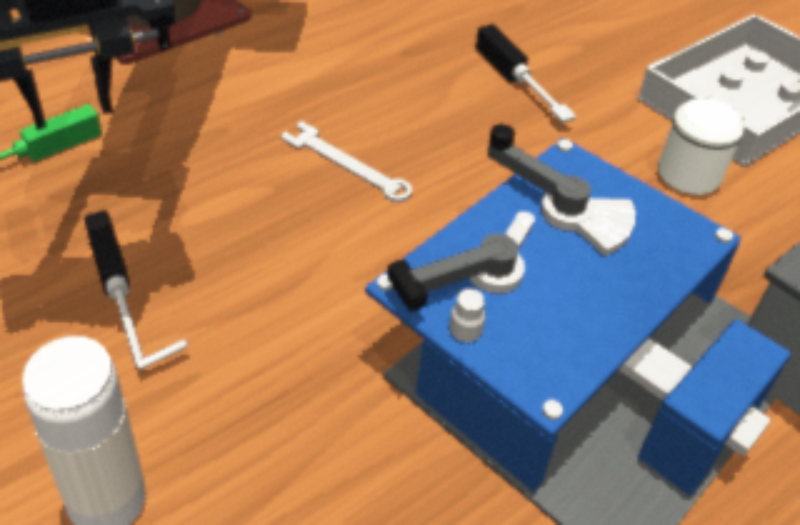

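Both levers are turned: the isolator knob at (200,245) points to the robot and the release crossbar at (388,167) points right. The gripper is over the hook handle, so I'll descend and grip.

>>> servo_tool(
  plan=[
    [[-0.001,-0.002,0.04],[0,0,0],0.06],
    [[-0.001,-0.002,0.08],[0,0,0],0.06],
    [[-0.001,-0.002,0.12],[0,0,0],0.06],
    [[-0.001,-0.002,0.15],[0,0,0],0.06],
    [[-0.001,-0.002,0.175],[0,0,0],0.06],
    [[-0.001,-0.002,0.19],[0,0,0],0.06],
    [[-0.001,-0.002,0.195],[0,0,0],0.06],
    [[-0.001,-0.002,0.195],[0,0,0],0.06],
    [[-0.001,-0.002,0.195],[0,0,0],0.06],
    [[-0.001,-0.002,0.195],[0,0,0],0.015],
    [[-0.001,-0.002,0.195],[0,0,0],0.015],
    [[-0.001,-0.002,0.195],[0,0,0],0.015],
    [[-0.001,-0.002,0.195],[0,0,0],0.015],
    [[-0.001,-0.002,0.195],[0,0,0],0.015],
    [[-0.001,-0.002,0.195],[0,0,0],0.015],
    [[-0.001,-0.002,0.195],[0,0,0],0.015],
  ],
  force=40,
)

```text
time: 11.9
tool_pos: [0.4208, -0.2668, 0.0059]
eef_rot: [0.994, -0.112, 0.0, 0.0]
force: [-0.7, -0.7, 2.9]
opening: 0.294
```

```bash
python3 - <<'E'
from h import *
rows([(.42,-.2685,.09,-12.9),(*U(-.2,-.065,.09),8.8)])
E
```

```text
TCP [ 0.4208 -0.2668  0.0059] th -12.88 zaxis [ 0.    -0.001 -1.   ] F [-0.7 -0.7  2.9] open 0.294 t 11.9
[-0.0, 0.002, -0.084] turn z 0.0
[-0.019, -0.2, -0.084] turn z -21.7
```

>>> servo_tool(
  plan=[
    [[0,0,-0.02],[0,0,0],0.015],
    [[0,0,-0.045],[0,0,0],0.015],
    [[0,0,-0.07],[0,0,0],0.015],
    [[0,0,-0.084],[0,0,0],0.015],
    [[-0.003,-0.025,-0.084],[0,0,-3],0.015],
    [[-0.006,-0.05,-0.084],[0,0,-6],0.015],
    [[-0.009,-0.075,-0.084],[0,0,-9],0.015],
    [[-0.012,-0.1,-0.084],[0,0,-12],0.015],
    [[-0.014,-0.125,-0.084],[0,0,-15],0.015],
    [[-0.016,-0.15,-0.084],[0,0,-18],0.015],
    [[-0.018,-0.175,-0.084],[0,0,-20],0.015],
    [[-0.019,-0.19,-0.084],[0,0,-21.7],0.015],
    [[-0.019,-0.2,-0.084],[0,0,-21.7],0.015],
    [[-0.019,-0.2,-0.084],[0,0,-21.7],0.015],
    [[-0.019,-0.2,-0.084],[0,0,-21.7],0.015],
  ],
)

```text
time: 13.15
tool_pos: [0.4466, -0.0672, 0.0892]
eef_rot: [0.997, 0.077, -0.0, 0.0]
force: [0.1, 0.4, -2.6]
opening: 0.296
```

```bash
python3 - <<'E'
from h import *
rows([])
for n in("top","scene"):
    c=capture(n); pickle.dump(c,open(n+"2.pkl","wb"))
    st=get_state(); u,v=proj(c,U(-.08,-.05,.1)).astype(int); print(n,u-60,v-60)
    cv2.imwrite(f"pics/c_{n}.png",cv2.resize(c["img"][v-60:v+60,u-60:u+60],None,fx=5,fy=5,interpolation=2))
E
```

```text
TCP [ 0.4466 -0.0672  0.0892] th 8.84 zaxis [-0.001 -0.    -1.   ] F [ 0.1  0.4 -2.6] open 0.296 t 13.15
top 186 108
scene 220 143
```

View pics/c_top.png

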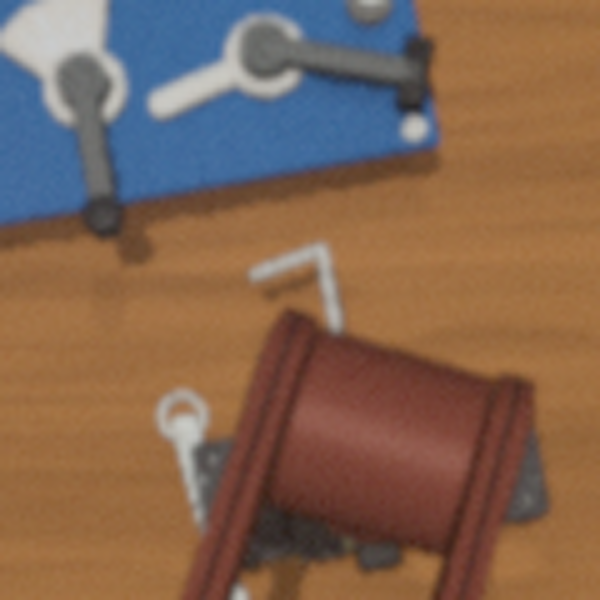

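View pics/c_scene.png

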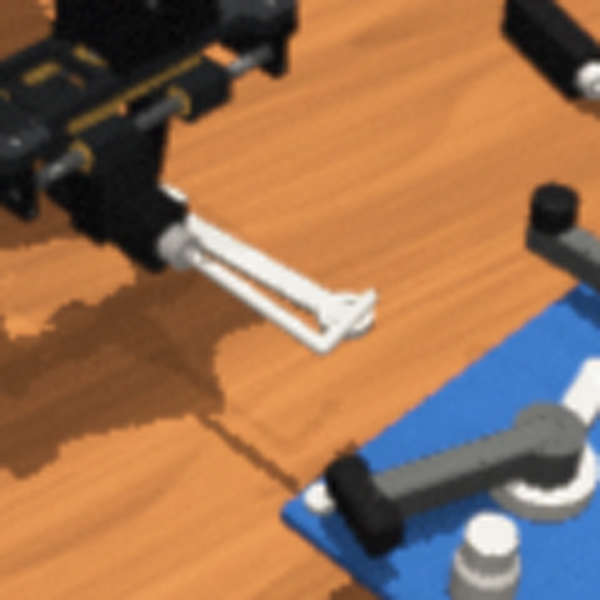

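```bash
cat >>h.py <<'E'
def tri(cs,uvs):
    A=[]
    for c,uv in zip(cs,uvs):
        h=c["img"].shape[0];f=h/2/np.tan(np.radians(c["fov_y"])/2);V=np.array(c["view"])[:3]
        x=(uv[0]-c["cx"])/f;y=(uv[1]-c["cy"])/f
        A+= [x*V[2]-V[0],y*V[2]-V[1]]
    A=np.array(A); s=np.linalg.lstsq(A[:,:3],-A[:,3],rcond=None); return s[0],np.sqrt(s[1]/4) if len(s[1]) else 0
def toU(p):
    a=np.radians(YAW);d=np.array(p[:2])-O;return np.array([d[0]*np.cos(a)+d[1]*np.sin(a),-d[0]*np.sin(a)+d[1]*np.cos(a),p[2]])
E
python3 - <<'E'
from h import *
t=pickle.load(open("top2.pkl","rb"));s=pickle.load(open("scene2.pkl","rb"))
q=lambda p,o:np.array(p)/5+np.array(o)-.4
for n,a,b in(("bend",(322,249),(324,345)),("tip",(252,274),(373,297))):
    p,e=tri([t,s],[q(a,(186,108)),q(b,(220,143))]); print(n,p.round(4),e,toU(p).round(4))
    print(" alone at z .1 top",onplane(t,q(a,(186,108)),.101).round(4))
st=get_state();print(toU(st["tool_pos"]).round(4))
E
```

```text
bend [ 0.595  -0.0465  0.1044] [6.02196176e-05] [-0.0503 -0.0671  0.1044]
 alone at z .1 top [[ 0.5957 -0.0465  0.101 ]]
tip [ 0.5811 -0.0047  0.103 ] [0.00035224] [-0.0577 -0.0236  0.103 ]
 alone at z .1 top [[ 0.5818 -0.0042  0.101 ]]
[-0.2003 -0.0656  0.0894]
```

>>> servo_tool(
  plan=[
    [[0,0,0.02],[0,0,0],0.015],
    [[0,0,0.04],[0,0,0],0.015],
    [[0,0,0.057],[0,0,0],0.015],
    [[0,0,0.057],[0,0,0],0.015],
    [[0.015,0,0.057],[0,0,0],0.015],
    [[0.03,0,0.057],[0,0,0],0.015],
    [[0.045,0,0.057],[0,0,0],0.015],
    [[0.06,0,0.057],[0,0,0],0.015],
    [[0.075,0,0.057],[0,0,0],0.015],
    [[0.085,0,0.057],[0,0,0],0.015],
    [[0.089,0,0.057],[0,0,0],0.015],
    [[0.089,0,0.057],[0,0,0],0.015],
    [[0.089,0,0.057],[0,0,0],0.015],
  ],
)

```text
time: 14.33
tool_pos: [0.5344, -0.054, 0.0328]
eef_rot: [0.997, 0.077, -0.0, 0.0]
force: [-0.6, -0.7, -3.5]
opening: 0.292
```

```bash
python3 - <<'E'
from h import *
rows([(*U(-.1115,-.017,.032),8.8)])
print(toU(get_state()["tool_pos"]))
c=capture("scene"); cv2.imwrite("pics/d1.png",cv2.resize(c["img"][120:320,200:440],None,fx=3,fy=3))
E
```

```text
TCP [ 0.5344 -0.054   0.0328] th 8.79 zaxis [-0. -0. -1.] F [-0.6 -0.7 -3.5] open 0.292 t 14.3333
[-0.0, -0.048, 0.001] turn z -0.0
[-0.11137337 -0.06527984  0.03277439]
```

View pics/d1.png

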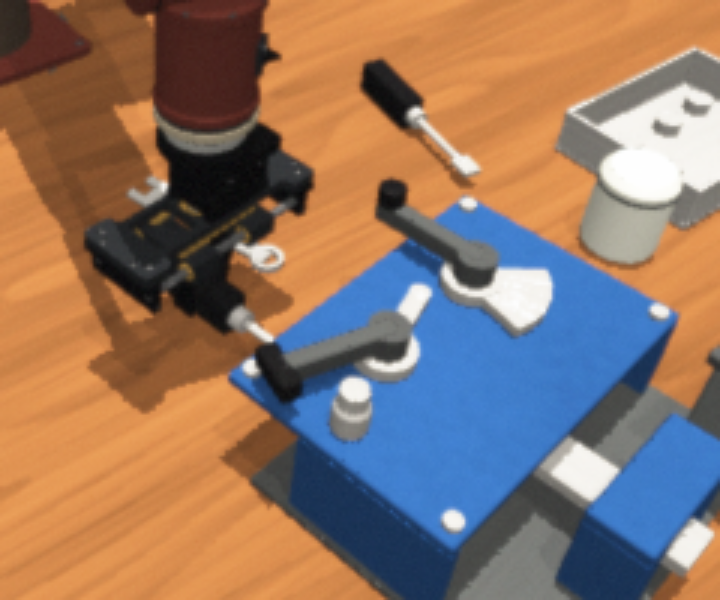

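The rod has gone under the ledge at about (260,335), with no contact force. Next I'll shift left to thread the eye.

>>> servo_tool(
  plan=[
    [[0,-0.008,0],[0,0,0],0.015],
    [[0,-0.016,0],[0,0,0],0.015],
    [[0,-0.024,0],[0,0,0],0.015],
    [[0,-0.032,0],[0,0,0],0.015],
    [[0,-0.04,0],[0,0,0],0.015],
    [[0,-0.047,0],[0,0,0],0.015],
    [[0,-0.047,0],[0,0,0],0.015],
    [[0,-0.047,0],[0,0,0],0.015],
    [[0,-0.047,0],[0,0,0],0.015],
  ],
)

```text
time: 15.13
tool_pos: [0.5277, -0.0071, 0.0326]
eef_rot: [0.997, 0.077, 0.0, 0.0]
force: [1.6, 0.5, -2.9]
opening: 0.295
```

>>> servo_tool(
  plan=[
    [[-0.006,0,0],[0,0,0],0.015],
    [[-0.012,0,0],[0,0,0],0.015],
    [[-0.018,0,0],[0,0,0],0.015],
    [[-0.024,0,0],[0,0,0],0.015],
    [[-0.03,0,0],[0,0,0],0.015],
    [[-0.036,0,0],[0,0,0],0.015],
    [[-0.042,0,0],[0,0,0],0.015],
    [[-0.048,0,0],[0,0,0],0.015],
  ],
)

```text
time: 15.8
tool_pos: [0.48, -0.0147, 0.0329]
eef_rot: [0.997, 0.077, 0.001, 0.0]
force: [3.4, 0.4, -2.6]
opening: 0.299
```

>>> servo_tool(
  plan=[
    [[-0.007,0,0],[0,0,0],0.015],
    [[-0.014,0,0],[0,0,0],0.015],
    [[-0.021,0,0],[0,0,0],0.015],
    [[-0.028,0,0],[0,0,0],0.015],
    [[-0.034,0,0],[0,0,0],0.015],
    [[-0.04,0,0],[0,0,0],0.015],
    [[-0.044,0,0],[0,0,0],0.015],
    [[-0.044,0,0],[0,0,0],0.015],
  ],
)

```text
time: 16.47
tool_pos: [0.4352, -0.0212, 0.0322]
eef_rot: [0.997, 0.077, -0.001, -0.0]
force: [1.2, 0.1, -2.5]
opening: 0.297
```

```bash
python3 - <<'E'
from h import *
rows([])
print(toU(get_state()["tool_pos"]))
c=capture("scene"); cv2.imwrite("pics/e1.png",cv2.resize(c["img"][120:320,200:440],None,fx=3,fy=3))
c=capture("top"); u,v=proj(c,U(-.05,0,.045)).astype(int);print(u-60,v-60); cv2.imwrite("pics/e1t.png",cv2.resize(c["img"][v-60:v+60,u-60:u+60],None,fx=5,fy=5,interpolation=2))
E
```

```text
TCP [ 0.4352 -0.0212  0.0322] th 8.83 zaxis [-0.002  0.    -1.   ] F [ 1.2  0.1 -2.5] open 0.297 t 16.4667
[-0.20437978 -0.01761562  0.03223649]
168 104
```

View pics/e1.png

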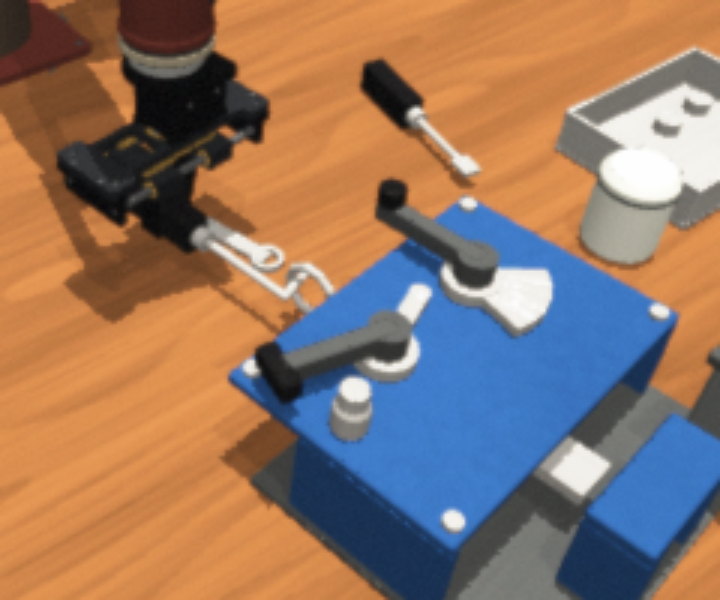

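View pics/e1t.png

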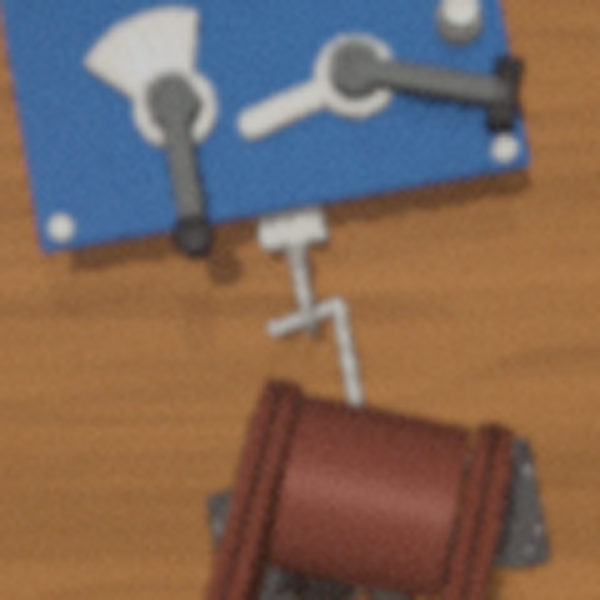

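The prong is through the eye at about (310,318) and the eye is well out in front of the ledge. A bit more pull will confirm the stop.

>>> servo_tool(
  plan=[
    [[-0.003,0,0],[0,0,0],0.015],
    [[-0.006,0,0],[0,0,0],0.015],
    [[-0.006,0,0],[0,0,0],0.015],
    [[-0.006,0,0],[0,0,0],0.015],
  ],
)

```text
time: 16.9
tool_pos: [0.433, -0.022, 0.0333]
eef_rot: [0.997, 0.077, 0.002, 0.0]
force: [9.0, 3.0, -5.8]
opening: 0.292
```

The stop is felt (9 N, only 2 mm of motion). Unhooking: forward to mid-hole, then right.

>>> servo_tool(
  plan=[
    [[0.006,0,0],[0,0,0],0.015],
    [[0.012,0,0],[0,0,0],0.015],
    [[0.018,0,0],[0,0,0],0.015],
    [[0.018,0,0],[0,0,0],0.015],
    [[0.018,0,0],[0,0,0],0.015],
    [[0.018,0.008,0],[0,0,0],0.015],
    [[0.018,0.016,0],[0,0,0],0.015],
    [[0.018,0.024,0],[0,0,0],0.015],
    [[0.018,0.032,0],[0,0,0],0.015],
    [[0.018,0.04,0],[0,0,0],0.015],
    [[0.018,0.05,0],[0,0,0],0.015],
    [[0.018,0.06,0],[0,0,0],0.015],
    [[0.018,0.07,0],[0,0,0],0.015],
    [[0.018,0.07,0],[0,0,0],0.015],
  ],
)

```text
time: 18.07
tool_pos: [0.4599, -0.0907, 0.0328]
eef_rot: [0.997, 0.076, 0.0, 0.001]
force: [0.7, 0.6, -3.4]
opening: 0.301
```

```bash
python3 - <<'E'
from h import *
rows([(.42,-.267,.05,-12.9),(.42,-.267,.006,-12.9)])
print(toU(get_state()["tool_pos"]))
c=capture("top"); u,v=proj(c,U(-.05,0,.045)).astype(int);cv2.imwrite("pics/f1t.png",cv2.resize(c["img"][v-60:v+60,u-60:u+60],None,fx=5,fy=5,interpolation=2))
E
```

```text
TCP [ 0.4599 -0.0907  0.0328] th 8.73 zaxis [ 0.001 -0.001 -1.   ] F [ 0.7  0.6 -3.4] open 0.301 t 18.0667
[-0.066, 0.168, -0.017] turn z 21.6
[-0.066, 0.168, 0.027] turn z 21.6
[-0.19063275 -0.09011617  0.03283494]
```

View pics/f1t.png

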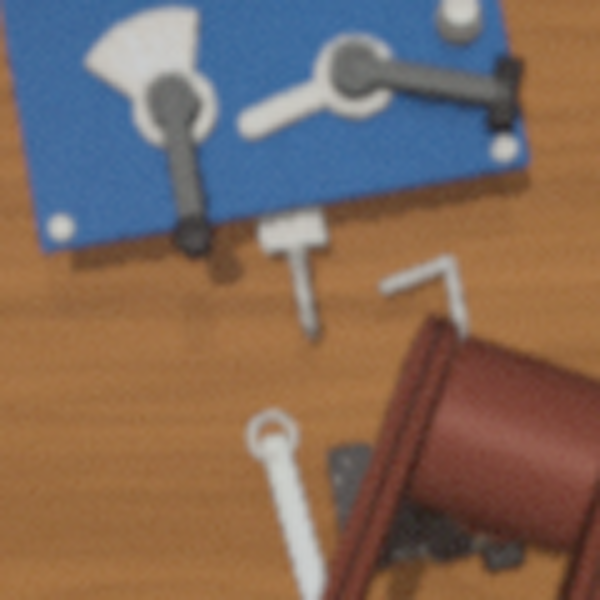

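The prong (385,285) is clear of the eye (313,335), and the drawbar is still out. I'll carry the hook back to its original open spot and lay it down.

>>> servo_tool(
  plan=[
    [[-0.006,0.015,-0.01],[0,0,2],0.015],
    [[-0.015,0.038,-0.02],[0,0,5],0.015],
    [[-0.024,0.062,-0.02],[0,0,8],0.015],
    [[-0.033,0.086,-0.02],[0,0,11],0.015],
    [[-0.042,0.11,-0.02],[0,0,14],0.015],
    [[-0.052,0.134,-0.02],[0,0,17],0.015],
    [[-0.06,0.155,-0.02],[0,0,20],0.015],
    [[-0.066,0.168,-0.015],[0,0,21.6],0.015],
    [[-0.066,0.168,-0.005],[0,0,21.6],0.015],
    [[-0.066,0.168,0.005],[0,0,21.6],0.015],
    [[-0.066,0.168,0.015],[0,0,21.6],0.015],
    [[-0.066,0.168,0.02],[0,0,21.6],0.015],
    [[-0.066,0.168,0.024],[0,0,21.6],0.015],
    [[-0.066,0.168,0.0255],[0,0,21.6],0.015],
    [[-0.066,0.168,0.0265],[0,0,21.6],0.015],
    [[-0.066,0.168,0.0265],[0,0,21.6],0.015],
    [[-0.066,0.168,0.0265],[0,0,21.6],0.015],
  ],
)

```text
time: 19.53
tool_pos: [0.4204, -0.265, 0.0065]
eef_rot: [0.994, -0.111, 0.001, 0.0]
force: [0.8, 0.3, -3.3]
opening: 0.295
```

>>> servo_tool(
  plan=[
    [[0,0,0.001],[0,0,0],0.015],
    [[0,0,0.0015],[0,0,0],0.015],
    [[0,0,0.0015],[0,0,0],0.015],
    [[0,0,0.0015],[0,0,0],0.015],
  ],
)

```text
time: 19.87
tool_pos: [0.4204, -0.2652, 0.0059]
eef_rot: [0.994, -0.111, 0.001, 0.0]
force: [-2.3, 2.9, 7.0]
opening: 0.297
```

On the bench (force now +7 N). Open, then retreat upward.

>>> servo_tool(
  plan=[
    [[0,0,0],[0,0,0],0.03],
    [[0,0,0],[0,0,0],0.04],
    [[0,0,0],[0,0,0],0.06],
    [[0,0,0],[0,0,0],0.06],
    [[0,0,0],[0,0,0],0.06],
    [[0,0,0],[0,0,0],0.06],
    [[0,0,-0.01],[0,0,0],0.06],
    [[0,0,-0.03],[0,0,0],0.06],
    [[0,0,-0.06],[0,0,0],0.06],
    [[0,0,-0.095],[0,0,0],0.06],
    [[0,0,-0.13],[0,0,0],0.06],
    [[0,0,-0.16],[0,0,0],0.06],
    [[0,0,-0.18],[0,0,0],0.06],
    [[0,0,-0.18],[0,0,0],0.06],
    [[0,0,-0.18],[0,0,0],0.06],
  ],
)

```text
time: 21.12
tool_pos: [0.4206, -0.2654, 0.1866]
eef_rot: [0.994, -0.111, 0.002, 0.001]
force: [0.0, 0.7, 0.2]
opening: 0.689
```

```bash
python3 - <<'E'
from h import *
rows([])
c=capture("top"); cv2.imwrite("pics/g1.png",cv2.resize(c["img"][40:300,100:420],None,fx=2.3,fy=2.3))
# eye position: scan the eye tip in top at z~.045
P=cloud(c)
m=(P[...,0]>.5)&(P[...,0]<.635)&(abs(P[...,1]-.02)<.06)&(P[...,2]>.055)&(P[...,2]<.085); q=P[m]
uu=np.array([toU(p) for p in q]); print("eye top cloud U min/max",uu.min(0).round(4),uu.max(0).round(4),len(q))
c=capture("scene"); cv2.imwrite("pics/g1s.png",cv2.resize(c["img"][130:340,130:450],None,fx=2.5,fy=2.5))
P=cloud(c); r=(P[...,0]>.36)&(P[...,0]<.6)&(P[...,1]<-.2)&(P[...,1]>-.34)&(P[...,2]>.008)&(P[...,2]<.1)
q=P[r]; print("hook zmax",q[:,2].max(), "rod end z",np.median(q[q[:,0]>.55][:,2]),q[q[:,0]>.5].max(0))
E
```

```text
TCP [ 0.4206 -0.2654  0.1866] th -12.78 zaxis [ 0.003 -0.003 -1.   ] F [0.  0.7 0.2] open 0.689 t 21.1167
eye top cloud U min/max [-0.0662 -0.0176  0.0553] [-0.0006  0.0189  0.0786] 58
hook zmax 0.03907572165600537 rod end z 0.020628519277775627 [ 0.57184749 -0.25291392  0.02481849]
```

View pics/g1.png

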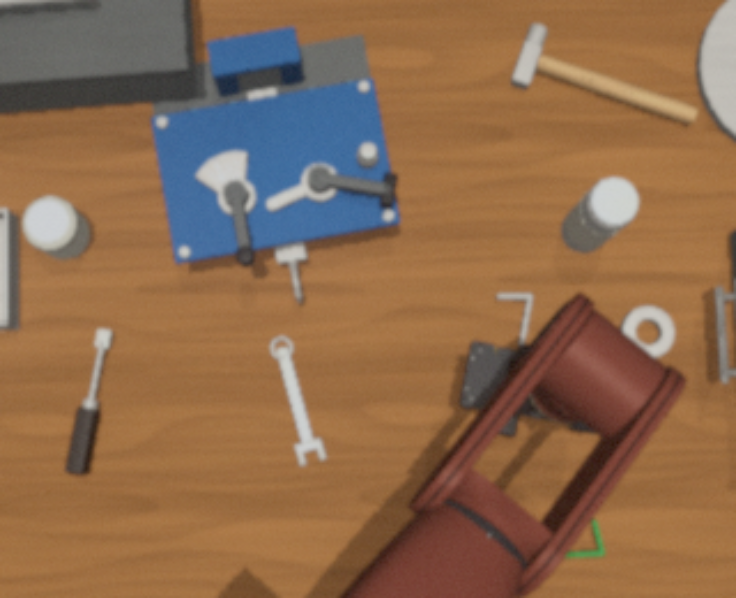

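View pics/g1s.png

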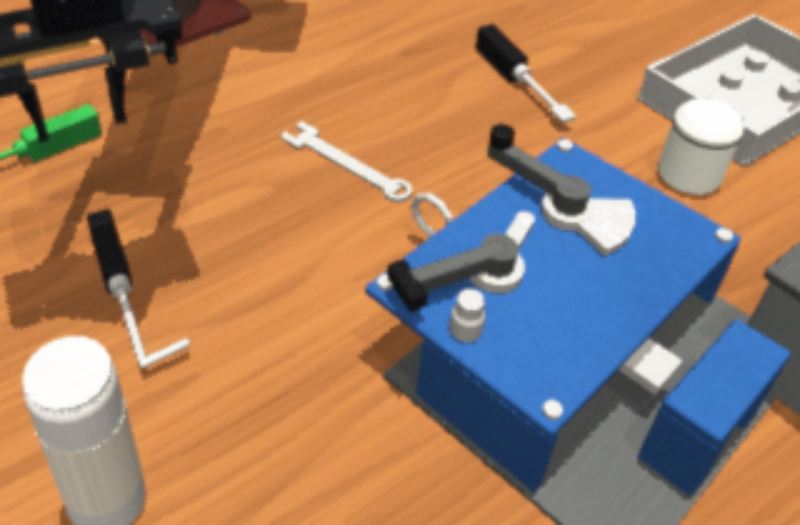

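The hook lies flat (handle top about 38 mm, rod about 20 mm), far from the eye. The drawbar is out and both levers are turned. Handing in.

```bash
python3 -c "
from bench import *
print(finish_job())"
```

```text
the job is handed in; nothing more can be done
None
```

The job is done and handed in at about 21 s of the 72 s. It reports no verdict, so what follows rests on my own checks.

- **Levers:** I pushed the isolator and then the release lever round until the wrist force rose to about 11 N and 12 N, which I took as their stops. The final pictures show the isolator pointing to the robot and the release pointing right. I did not measure either angle exactly.
- **Drawbar:** I caught the eye with the black-handled hook and pulled until it stopped at about 9 N. The final cloud shows the ring's front at about x = -66 mm or beyond in the unit's frame. That puts its centre at roughly -43 to -45 mm, against a limit of -33 mm. The gripper stayed well away from the eye throughout.
- **Hook:** I unhooked it without moving the drawbar and laid it back at its original spot. It lies flat, with the rod about 20 mm high and its tip about 0.28 m from the eye.
- **Bystanders:** They look unmoved in the pictures; I did not measure them again.

No check failed. The first estimates of the unit's position from the deck edges in the two cameras disagreed by about 5 mm. I settled this using the deck screws and lever hubs.

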